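Unload the vise, then hold the parts case open for packing

TASK

Slide the vise jaw fully open by its red knob, lift the finished brass mount foot out of the vise and stand it upright, wholly on the round cork pad. Then lift the lid of the blue parts case by its steel bow handle and hold it half open, at 45 degrees, so that a colleague can pack the foot: the lid falls shut if let go, so finish while still holding it there, and leave the other things on the bench where they are.

Things in the scene. Friction and masses are not known exactly. Their poses are not given: they have to be found in the camera images.
- vise: Small blue bench vise fixed to the table, 72 mm (own x) x 150 mm (own y), bed top 20 mm up. Origin under the middle of the bed; own z up. The fixed jaw stands at own y = -60 to -42 mm and is 40 mm high; the dark steel sliding jaw moves along own +y to open. Own yaw varies.
- vise_jaw (a joint): Sliding jaw of the vise in m: near 0 closed on the part, 0.042 fully open (stop). It slides along the vise's own +y against about 4 N of friction and stays where it is left. Closed, a lip 32 to 40 mm above the table reaches over the part's flange, so the part cannot be lifted until the jaw is open.
- vise_knob (a point): Centre of the upright red knob on the sliding jaw, 21 mm in diameter, 32 mm tall (84 to 116 mm above the table, centre 100 mm), on a 12 mm steel shank. Moves with the jaw.
- foot_mid (a point): Centre, half-way up, of the loose brass mount foot: a round flange 44 mm in diameter and 8 mm thick at the bottom with a round stem 24 mm in diameter above it, 60 mm tall in all, 0.14 kg or so; this point is 30 mm above its underside, own z up along the stem. It starts upright on the vise bed, its underside 20 mm above the table; its sides are free across the vise (own x of the vise). Grip the stem 8 to 15 mm above this point to stay clear of the jaws.
- pad: Round brown cork pad, fixed, 110 mm in diameter, 4 mm thick; origin at the middle of its underside on the table.
- lid_hinge (a point): Middle of the lid hinge of the blue parts case (case 137 x 202 x 40 mm, fixed to the table). 35 mm above the table at the case's far edge; axes of the case: own x points from the lid's front edge to the hinge, own y along the hinge, z up. The case's yaw varies.
- case_lid (a joint): Lid angle of the parts case in rad: 0 shut, 0.785 is 45 degrees, range to 1.92. The lid's front edge rises as it grows. It has almost no friction and falls shut when let go below about 1.2 rad.
- lid_bar (a point): Middle of the straight grip bar of the steel bow handle on the lid: a round bar 8 mm in diameter and 84 mm long, parallel to the hinge, carried by a post at each end, 36 mm above the lid's top (75 mm above the table when the lid is shut). In the case's axes it lies 113 mm from the hinge towards the front and 40 mm above the hinge when shut, and swings round the hinge with the lid; its axes turn with the lid. Being round, the bar can turn between gripping fingers.
- mug: White spotted mug, bystander, 93 mm tall; origin under its middle.
- glue: White glue bottle, bystander, 123 mm tall, 40 mm in diameter; origin under its middle.
- brush_b: Blue-handled flat brush lying on the table, bystander, 150 mm long; origin under its middle.
- stone_b: Grey stone, bystander, 34 x 50 x 22 mm; origin under its middle.
There are look-alikes about, which are no part of the job. What is meant by the part that bears foot_mid is not pink, and is the larger of those in its own colour.

How it is judged:
By the outcome, as a careful person would: the job done as asked, in the order asked, and still so for the second after the job is handed in, while the arm keeps its last pose, push and grip.
It also fails if it takes over 58 s, if anything falls off the work surface, if the arm or the gripper's body presses on something with over 40 N, if the wrist force passes 120 N, or if a joint passes its speed limit or range.

ROBOT

A 6-joint arm with a two-finger parallel gripper is mounted at the origin on the work surface; the furniture and walls round the work are solid. World frame = base frame: x ahead of the robot, y to its left, z up, the work surface at z = 0. Lengths are in m, angles in rad, forces in N, time in s.
With the tool pointing down it reaches from about 0.35 to 0.975 m from the base axis. Payload 4.9 kg.
Tool frame: the origin (TCP) lies between the finger pads; the fingertips stand 25 mm ahead of it and the grasp point (between the pads) lies 6 mm ahead of it; z points along the fingers, y is the line along which they close (so a half turn about z gives the same grasp; the last joint's range is limited). The gripper opens to 85 mm and grips with 20 to 120 N. Pads are 22 mm wide; open, the fingers measure 114 mm over their backs; the gripper's body (76 mm by 85 mm) begins 54 mm behind the grasp point. The pads swing forward as they close: fully open they stand 13 mm farther back than shut.
Start: joints at [-1.422, 0.053, 1.613, -0, 1.476, -0.119], TCP at [0.165, -0.603, 0.256] pointing down, gripper open.
Joint ranges: [-3.01, 3.01], [-1.01, 2.22], [0.06, 2.58], [-1.02, 4.17], [0.09, 2.62], [-3.14, 3.14]. Speed limits (rad/s): [2.57, 2.57, 3.14, 3.14, 3.14, 3.14].

INTERFACE

Orientations are given as a rotation vector (axis times angle).
In Python, from plant import * gives the robot as it stands.
- The arm moves only by the tool send_rows, never from a script. Its arguments are lists of equal length, an entry for each row: "turn": the turn, a rotation vector about the tool's x, y, z in degrees, a list of three; "slide": the shift along the tool's x, y, z in m, a list of three; "hand": the closure in counts, from 0 (fully open) to 255 (shut). In form: {"turn": [[wx, wy, wz], ...], "slide": [[dx, dy, dz], ...], "hand": [hand, ...]}. A call has 1 to 12 rows; each row shifts and turns the commanded pose from where the row before left it, along the tool's axes as they then stand; what a row does not reach is not made up. A row lasts 1/8 s, in which the tool goes at most 62.5 mm and 10.7 degrees, less where a joint would pass 70% of its speed; a pose out of reach is approached as far as the arm can. A call with a gripper value outside its range is refused whole. The fingers move at their own pace and stop on an object; "grip_force" is the grip in N (left out, the last holds). Time passes only in rows, so rows that do not move let the fingers close. It gives the time, the measured TCP pose, the force, the opening and the grip force at its end, in the units of the state.
- observe(): the state, without advancing time (a new reading comes with each control period).
- snapshot(name): name is "scene" or "top" or "wrist"; returns a dict with "color" (384x512x3 uint8, blue, green, red), "fx", "fy", "cx", "cy" (pixels), "xyz" and "orientation" of the camera in the world; the wrist camera has in their place "T_tool_cam" (4x4, takes a point from camera to tool coordinates, whose origin is the TCP and whose axes are the flange's). Camera axes: x right, y up, looking along -z (the intrinsics and any distortion apply to the point x, -y, -z); pixel columns grow to the right and rows downward; lengths in m; the calibration is good to about 2 mm. A picture is of the moment at which its call begins: read the wrist's pose just before it. There is no depth.
- hand_in(): hands the job in; it is judged then, once.
The state is a dict: "clock": time; "joints": joint angles; "qd": joint speeds; "tau": joint torques, N m; "position": TCP position; "orientation": TCP orientation; "force": force on the tool from outside, world axes, zero at the start; "moment": the same for the moment, N m; "opening": opening from 0.0 (shut) to 1.0 (fully open); "grasp_force": force on a finger pad.
Only numpy, scipy, OpenCV 4.12 (cv2) and the standard library are available. Lean on these libraries where they do the work, as an engineer would, in place of code of your own. Each camera call takes 0.05 s, during which the arm holds its last target. There are 200 camera calls.

## Working session

There is one attempt and no reset: what is moved stays moved. The work goes in short steps, Python scripts to look and compute and a tool call to move; the robot and the scene stay as the last step left them, time stands still between calls to the robot, and variables do not carry over. Pictures are saved under pics/ and viewed, at most 10 in all, crops included, and the job is handed in when it is done.

Besides the shell and the picture viewer there is one more tool, called after "Emit:" by a JSON object that holds its "name" and its "arguments", one argument or row to a line. send_rows: Moves the arm, as the interface text tells. Its arguments: {"type":"object","properties":{"turn":{"type":"array"},"slide":{"type":"array"},"hand":{"type":"array"},"grip_force":{"type":"number"}},"required":["turn","slide","hand"]}

```bash
mkdir -p pics; ls; cat > h.py <<'E'
from plant import *
import numpy as np, cv2
from scipy.spatial.transform import Rotation as R
def cam(name):
    st=observe(); s=snapshot(name)
    if name=="wrist":
        T=np.eye(4);T[:3,:3]=R.from_rotvec(st["orientation"]).as_matrix();T[:3,3]=st["position"]
        C=T@np.array(s["T_tool_cam"]); s["C"]=C
    else:
        C=np.eye(4);o=np.array(s["orientation"]);C[:3,:3]=R.from_rotvec(o).as_matrix() if o.size==3 else o.reshape(3,3);C[:3,3]=s["xyz"];s["C"]=C
    return s
def ray(s,u,v):
    d=np.array([(u-s["cx"])/s["fx"],-(v-s["cy"])/s["fy"],-1.]);return s["C"][:3,3],s["C"][:3,:3]@d
def onz(s,u,v,z):
    o,d=ray(s,u,v);return o+d*(z-o[2])/d[2]
def proj(s,p):
    q=s["C"][:3,:3].T@(np.array(p)-s["C"][:3,3]);return s["cx"]+s["fx"]*q[0]/-q[2], s["cy"]-s["fy"]*q[1]/-q[2]
E
python3 - <<'E'
from h import *
a=cam("top");b=cam("scene");
for n,s in(("top",a),("scene",b)):
    cv2.imwrite(f"pics/{n}0.png",s["color"]);print({k:v for k,v in s.items() if k!="color"})
print(observe())
E
```

```text
pics
{'fx': 380.4753990327099, 'fy': 380.4753990327099, 'cx': 256.28995537329274, 'cy': 190.23559463917414, 'xyz': array([0.38316249, 0.04985284, 1.43272798]), 'orientation': array([ 0.05000967, -0.05944473, -1.55526508]), 'C': array([[ 0.01460933,  0.99745335, -0.06980959,  0.38316249],
       [-0.99987195,  0.01502942,  0.0054962 ,  0.04985284],
       [ 0.0065314 ,  0.06972035,  0.99754519,  1.43272798],
       [ 0.        ,  0.        ,  0.        ,  1.        ]])}
{'fx': 381.3909861741612, 'fy': 381.3909861741612, 'cx': 253.26519686634836, 'cy': 195.1953502761158, 'xyz': array([-0.23350391,  0.61650439,  0.84160352]), 'orientation': array([ 0.48738623, -0.96976635, -2.03427084]), 'C': array([[-5.95871861e-01,  5.06039042e-01, -6.23587374e-01,
        -2.33503914e-01],
       [-8.03079378e-01, -3.75000455e-01,  4.63074694e-01,
         6.16504385e-01],
       [ 4.88325693e-04,  7.76723340e-01,  6.29841738e-01,
         8.41603523e-01],
       [ 0.00000000e+00,  0.00000000e+00,  0.00000000e+00,
         1.00000000e+00]])}
{'clock': 0.1, 'joints': array([-1.42200268e+00,  5.33175392e-02,  1.61417486e+00, -1.04551673e-06,
        1.47601066e+00, -1.19016955e-01]), 'qd': array([-0.00042296, -0.00047186, -0.0025337 ,  0.00184247,  0.00150831,
        0.00035117]), 'tau': array([ 7.80731552e-04, -3.94904459e+01, -3.71361458e+01, -9.56718804e-05,
        3.95971758e-03, -1.00397975e-05]), 'position': array([ 0.16529919, -0.60219823,  0.25515852]), 'orientation': array([-3.11157625e+00, -4.19165013e-01,  4.62824307e-05]), 'force': array([-0.57788889,  0.51641345, -0.43197395]), 'moment': array([0.03468873, 0.03623173, 0.04706306]), 'grasp_force': 0.0, 'opening': 1.0039437581350554}
```

View pics/top0.png

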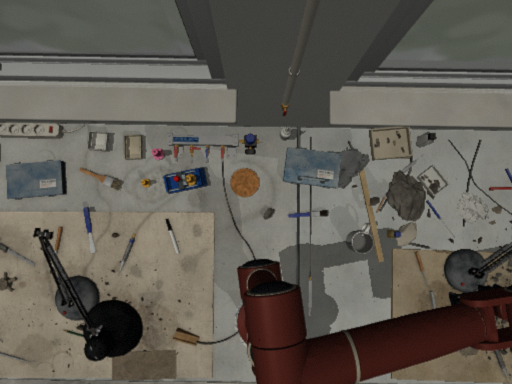

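View pics/scene0.png

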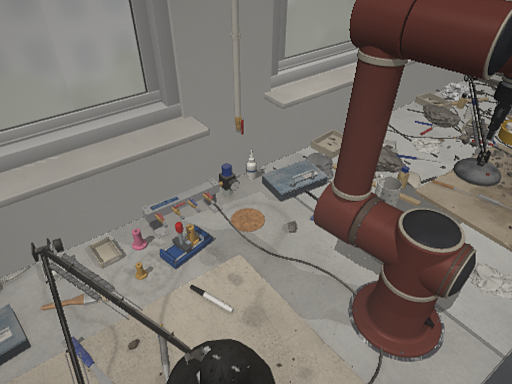

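Top view: vise ≈(186,179), cork pad ≈(245,182), case with handle ≈(312,167), look-alike feet (pink 158,154; small brass 147,183), stone (268,212), brush (307,214). I'll enlarge them.

```bash
python3 - <<'E'
import cv2,numpy as np
t=cv2.imread("pics/top0.png");s=cv2.imread("pics/scene0.png")
a=cv2.resize(t[120:230,130:290],(800,550),interpolation=cv2.INTER_CUBIC)[100:400]
b=cv2.resize(t[140:200,270:370],(400,240),interpolation=cv2.INTER_CUBIC)
c=cv2.resize(s[150:210,250:350],(400,240),interpolation=cv2.INTER_CUBIC)
cv2.imwrite("pics/c1.png",np.vstack([a,np.hstack([b,c])]))
d=cv2.resize(s[205:275,120:220],(800,560),interpolation=cv2.INTER_CUBIC);cv2.imwrite("pics/c2.png",d)
E
```

```text
(no output)
```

View pics/c1.png

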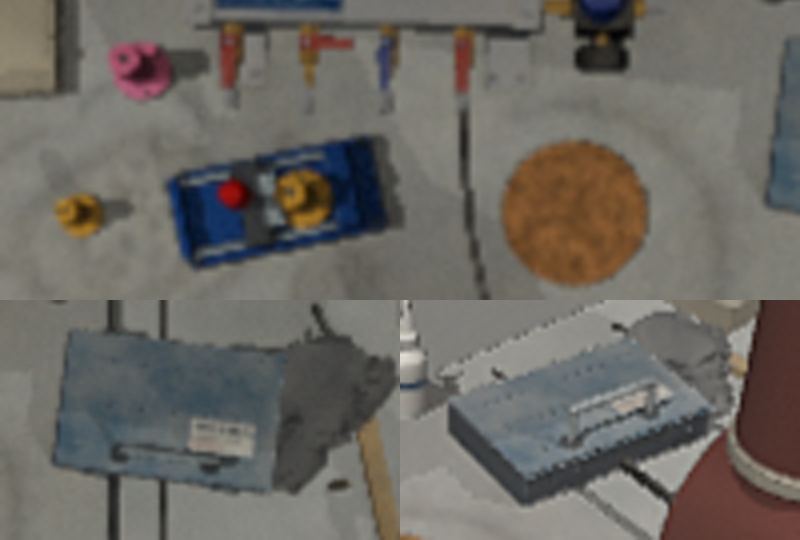

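View pics/c2.png

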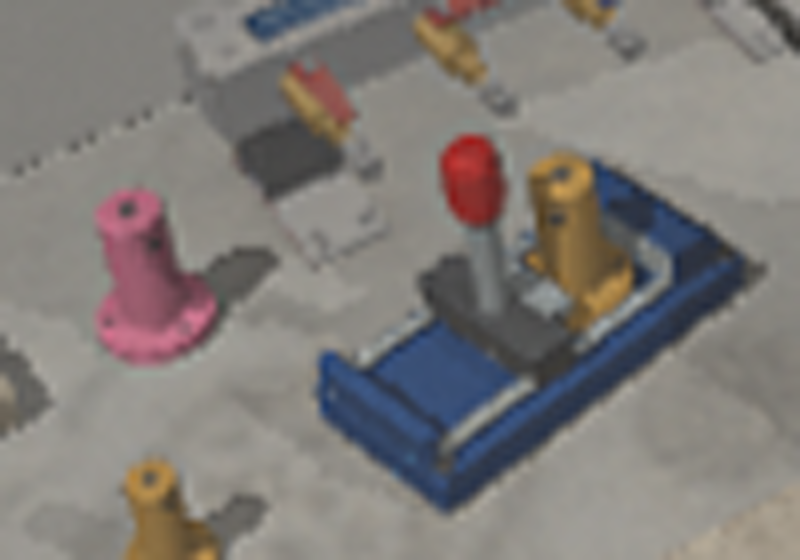

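```bash
python3 - <<'E'
from h import *
t=cam("top");s=cam("scene");np.set_printoptions(precision=4,suppress=True)
def blob(c,m,roi):
    h=cv2.cvtColor(c["color"],cv2.COLOR_BGR2HSV);k=cv2.inRange(h,np.array(m[0]),np.array(m[1]))
    z=np.zeros_like(k);x0,y0,x1,y1=roi;z[y0:y1,x0:x1]=k[y0:y1,x0:x1]
    n,l,st,ce=cv2.connectedComponentsWithStats(z);i=1+np.argmax(st[1:,4]);return ce[i],st[i],(l==i).astype(np.uint8)
def tri(p,q):
    o1,d1=ray(t,*p);o2,d2=ray(s,*q);d1/=np.linalg.norm(d1);d2/=np.linalg.norm(d2)
    ab=np.linalg.lstsq(np.c_[d1,-d2],o2-o1,rcond=None)[0];P=o1+ab[0]*d1;Q=o2+ab[1]*d2;return (P+Q)/2,np.linalg.norm(P-Q)
red=((0,180,90),(6,255,255))
rt=blob(t,red,(165,165,195,195));rs=blob(s,red,(165,215,190,240))
print("knob",rt[:2],rs[:2],tri(rt[0],rs[0]),onz(t,*rt[0],.108))
br=((12,100,60),(28,255,255))
ct=blob(t,((5,90,60),(22,255,255)),(225,160,265,205));print("pad",ct[:2],onz(t,*ct[0],.004))
b=blob(t,((100,150,40),(125,255,255)),(155,160,215,200));
r=cv2.minAreaRect(cv2.findContours(b[2],0,2)[0][0]);bx=cv2.boxPoints(r);print("vise",b[1],bx,[onz(t,*p,.03) for p in bx])
print("foot top",onz(t,188.5,177,.08),tri((188.5,177),(190.2,226.5)))
print("bar",[onz(t,*p,.075) for p in((299,177.5),(326,180))])
print("caseL, corners",[onz(t,130+0+p[0]/1,p[1],.039) for p in()],[onz(t,270+x/4,140+y/4,.039) for x,y in((70,30),(288,52),(272,192),(54,163))])
E
```

```text
knob (array([176.0833, 178.1667]), array([175, 176,   3,   5,  12], dtype=int32)) (array([177.4286, 225.5238]), array([176, 222,   5,  10,  21], dtype=int32)) (array([0.5145, 0.3245, 0.1041]), np.float64(0.0008328880779948502)) [0.5139 0.3233 0.108 ]
pad (array([244.3002, 182.2006]), array([230, 168,  29,  29, 653], dtype=int32)) [0.5128 0.0876 0.004 ]
vise [170 168  37  25 177] [[166.3122 174.7902]
 [202.7122 166.9902]
 [206.5317 184.8147]
 [170.1317 192.6146]] [array([0.5336, 0.3759, 0.03  ]), array([0.5647, 0.242 , 0.03  ]), array([0.4986, 0.2263, 0.03  ]), array([0.4677, 0.3598, 0.03  ])]
foot top [0.5215 0.285  0.08  ] (array([0.5216, 0.2853, 0.0728]), np.float64(0.0021694129956101424))
bar [array([ 0.5263, -0.1102,  0.075 ]), array([ 0.5188, -0.2072,  0.075 ])]
caseL, corners [] [array([ 0.6411, -0.0711,  0.039 ]), array([ 0.6237, -0.2732,  0.039 ]), array([ 0.4935, -0.2583,  0.039 ]), array([ 0.5172, -0.0574,  0.039 ])]
```

Crops: the brass foot stands in the vise (flange under the jaw lip), and the knob on the dark jaw is at the +y side. The bow handle is near the case's front edge. Vise yaw ≈ 13°, case yaw ≈ −6.5°. Now moving.

Emit:
{"name": "send_rows", "arguments": {
  "turn": [
    [0,0,0],
    [0,0,0],
    [0,0,0],
    [0,0,0],
    [0,0,0],
    [0,0,0],
    [0,0,0],
    [0,0,0],
    [0,0,0],
    [0,0,0],
    [0,0,0],
    [0,0,0]
  ],
  "slide": [
    [0.043,-0.03,0],
    [0.043,-0.03,0],
    [0.043,-0.03,0],
    [0.043,-0.03,0],
    [0.043,-0.03,0],
    [0.043,-0.03,0],
    [0.043,-0.03,0],
    [0.043,-0.03,0],
    [0.043,-0.03,0],
    [0.043,-0.03,0],
    [0.012,-0.045,0],
    [0.012,-0.045,0]
  ],
  "hand": [0,0,0,0,0,0,0,0,0,0,0,0]
}}

```text
clock: 1.7
position: [0.5, -0.1049, 0.256]
orientation: [-3.113, -0.42, 0.001]
force: [0.3, 0.5, -0.4]
opening: 1.002
grasp_force: 0.0
```

Emit:
{"name": "send_rows", "arguments": {
  "turn": [
    [0,0,-9.7],
    [0,0,-9.7],
    [0,0,-9.7],
    [0,0,-9.7],
    [0,0,-9.7],
    [0,0,-9.7],
    [0,0,-9.7],
    [0,0,-9.7],
    [0,0,-10]
  ],
  "slide": [
    [0,0,0],
    [0,0,0],
    [0,0,0],
    [0,0,0],
    [0,0,0],
    [0,0,0],
    [0,0,0],
    [0,0,0],
    [0,0,0]
  ],
  "hand": [0,0,0,0,0,0,0,0,0]
}}

```text
clock: 2.82
position: [0.4998, -0.1064, 0.2561]
orientation: [-1.95, -2.463, 0.0]
force: [-0.6, -0.7, -0.8]
opening: 1.002
grasp_force: 0.0
```

Emit:
{"name": "send_rows", "arguments": {
  "turn": [
    [0,0,0],
    [0,0,0],
    [0,0,0],
    [0,0,0],
    [0,0,0],
    [0,0,0],
    [0,0,0],
    [0,0,0],
    [0,0,0],
    [0,0,0]
  ],
  "slide": [
    [0.052,0.014,0],
    [0.052,0.014,0],
    [0.052,0.014,0],
    [0.052,0.014,0],
    [0.052,0.014,0],
    [0.052,0.014,0],
    [0.052,0.014,0],
    [0.052,0.014,0],
    [0,0,0],
    [0,0,0]
  ],
  "hand": [0,0,0,0,0,0,0,0,0,0]
}}

```text
clock: 4.08
position: [0.5158, 0.3238, 0.2559]
orientation: [-1.956, -2.458, 0.002]
force: [-0.2, 0.0, -1.5]
opening: 0.999
grasp_force: 0.0
```

```bash
python3 - <<'E'
from h import *
w=cam("wrist");st=observe();print(st["position"],st["orientation"],np.round(w["T_tool_cam"],3),w["fx"])
i=w["color"].copy()
for n,p in(("knob",[.5145,.3243,.108]),("foot",[.5215,.285,.08])):
    u=proj(w,p);print(n,u);cv2.drawMarker(i,tuple(int(x) for x in u),(0,255,0))
cv2.imwrite("pics/w1.png",i)
np.save("w1.npy",w["C"])
E
```

```text
[0.51593172 0.32325447 0.25602963] [ 1.95759565e+00  2.45701963e+00 -1.21640234e-03] [[-0.001  0.954  0.301  0.076]
 [ 1.     0.001 -0.    -0.001]
 [-0.001  0.301 -0.954 -0.117]
 [ 0.     0.     0.     1.   ]] 306.0573279380923
knob (np.float64(256.90441624273615), np.float64(186.9092028710021))
foot (np.float64(255.0802341339099), np.float64(216.81027787386603))
```

View pics/w1.png

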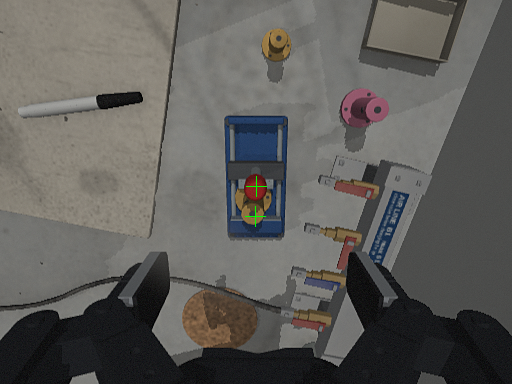

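Wrist view: the knob (257,187) and foot top (254,215) coincide with my projected marks, and the vise is aligned with the image axis. Descending and gripping the knob.

Emit:
{"name": "send_rows", "arguments": {
  "turn": [
    [0,0,0],
    [0,0,0],
    [0,0,0],
    [0,0,0],
    [0,0,0],
    [0,0,0],
    [0,0,0],
    [0,0,0],
    [0,0,0],
    [0,0,0],
    [0,0,0],
    [0,0,0]
  ],
  "slide": [
    [0,-0.001,0.03],
    [0,0,0.03],
    [0,0,0.03],
    [0,0,0.03],
    [0,0,0.027],
    [0,0,0],
    [0,0,0],
    [0,0,0],
    [0,0,0],
    [0,0,0],
    [0,0,0],
    [0,0,0]
  ],
  "hand": [0,0,0,0,0,255,255,255,255,255,255,255],
  "grip_force": 40
}}

```text
clock: 5.62
position: [0.5135, 0.3235, 0.1114]
orientation: [-1.955, -2.456, 0.006]
force: [-9.5, -4.2, 10.3]
opening: 0.225
grasp_force: 39.5
```

Emit:
{"name": "send_rows", "arguments": {
  "turn": [
    [0,0,0],
    [0,0,0],
    [0,0,0],
    [0,0,0],
    [0,0,0],
    [0,0,0],
    [0,0,0],
    [0,0,0],
    [0,0,0]
  ],
  "slide": [
    [0.006,0,0],
    [0.006,0,0],
    [0.006,0,0],
    [0.006,0,0],
    [0.006,0,0],
    [0.006,0,0],
    [0.006,0,0],
    [0.002,0,0],
    [0,0,0]
  ],
  "hand": [255,255,255,255,255,255,255,255,255]
}}

```text
clock: 6.75
position: [0.5044, 0.3636, 0.1114]
orientation: [1.955, 2.456, -0.014]
force: [-7.6, -15.3, 13.4]
opening: 0.23
grasp_force: 39.7
```

Emit:
{"name": "send_rows", "arguments": {
  "turn": [
    [0,0,0],
    [0,0,0],
    [0,0,0]
  ],
  "slide": [
    [0.003,0,0],
    [0.001,0,0],
    [0,0,0]
  ],
  "hand": [255,255,255]
}}

```text
clock: 7.12
position: [0.5044, 0.3639, 0.1113]
orientation: [1.952, 2.452, -0.023]
force: [-7.0, -27.5, 16.4]
opening: 0.225
grasp_force: 40.1
```

Emit:
{"name": "send_rows", "arguments": {
  "turn": [
    [0,0,0],
    [0,0,0],
    [0,0,0],
    [0,0,0],
    [0,0,0],
    [0,0,0],
    [0,0,0],
    [0,0,0],
    [0,0,0],
    [0,0,0],
    [0,0,0]
  ],
  "slide": [
    [0,0,0],
    [0,0,0],
    [0,0,0],
    [0,0,0],
    [0,0,-0.03],
    [0,0,-0.03],
    [0,0,-0.03],
    [-0.03,0,0],
    [-0.04,0,0],
    [0,0,0],
    [0,0,0]
  ],
  "hand": [0,0,0,0,0,0,0,0,0,0,0]
}}

```text
clock: 8.5
position: [0.5198, 0.3028, 0.1993]
orientation: [-1.957, -2.457, -0.0]
force: [-0.2, 0.4, -0.7]
opening: 1.0
grasp_force: 0.0
```

```bash
python3 - <<'E'
from h import *
w=cam("wrist");st=observe();print(st["position"],st["orientation"])
i=w["color"].copy();h=cv2.cvtColor(i,cv2.COLOR_BGR2HSV)
def bl(k):
    n,l,s,c=cv2.connectedComponentsWithStats(k)
    for j in range(1,n):
        if s[j,4]>80: print(c[j],s[j])
print("red");bl(cv2.inRange(h,(0,180,80),(6,255,255)));print("brass");bl(cv2.inRange(h,(12,110,60),(28,255,255)))
for p in([.5044,.3639,.108],[.5215,.285,.08]):
    u=proj(w,p);print(u);cv2.drawMarker(i,tuple(int(x) for x in u),(0,255,0),cv2.MARKER_CROSS,8)
cv2.imwrite("pics/w2.png",i)
R0=R.from_rotvec(st["orientation"]).as_matrix()
print(R0)
E
```

```text
[0.51972366 0.30309062 0.19923185] [-1.95588132e+00 -2.45801712e+00 -3.29589327e-04]
red
[255.1362916  121.06339144] [240 107  31  30 631]
brass
[279.77266187  12.49784173] [263   0  36  29 695]
[252.33765432 197.57716049] [ 231  173   44   54 1620]
[380.19008264 175.7107438 ] [360 172  44   9 121]
[357.42608696 237.40289855] [334 230  50  19 345]
[334.48514851 286.9950495 ] [317 282  31  13 202]
[201.95489816 335.07662464] [ 171  303   87   59 2062]
[323.3373494  334.94277108] [301 328  45  18 332]
(np.float64(256.1083697735753), np.float64(120.0903776019048))
(np.float64(255.24332873293233), np.float64(217.9732564557489))
[[-2.24617842e-01  9.74446921e-01 -1.53853579e-04]
 [ 9.74446844e-01  2.24617886e-01  3.90598568e-04]
 [ 4.15175838e-04 -6.21867272e-05 -9.99999912e-01]]
```

View pics/w2.png

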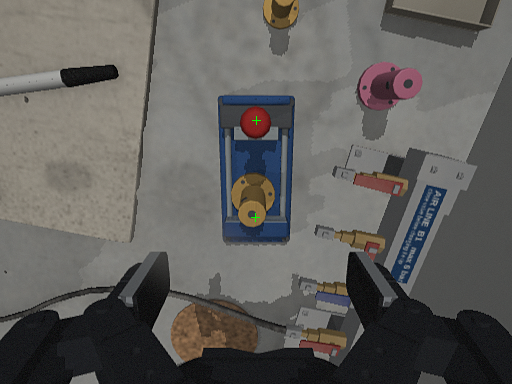

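```bash
python3 - <<'E'
from h import *
w=cam("wrist");st=observe();P=np.array(st["position"]);M=R.from_rotvec(st["orientation"]).as_matrix()
a=onz(w,252.5,214.5,.08);b=onz(w,253,194.5,.028);print(a,b,proj(w,[*a[:2],.02]))
c=(a+b)/2;c[2]=.059;print("slide",M.T@(c-P))
i=cv2.resize(w["color"][160:240,210:310],(800,640))[:600];
E
```

```text
[0.51850302 0.28779621 0.08      ] [0.51795063 0.28888987 0.028     ] (np.float64(253.40295080316002), np.float64(193.28399098685856))
slide [-0.01422239 -0.00474386  0.14020566]
```

Jaw is at its stop (knob at 255,121); foot stands upright at (0.518, 0.288), its top at pixel (252,214). Descend with partial opening and grip the stem.

Emit:
{"name": "send_rows", "arguments": {
  "turn": [
    [0,0,0],
    [0,0,0],
    [0,0,0],
    [0,0,0],
    [0,0,0],
    [0,0,0],
    [0,0,0],
    [0,0,0],
    [0,0,0],
    [0,0,0],
    [0,0,0],
    [0,0,0]
  ],
  "slide": [
    [-0.014,-0.0045,0],
    [0,0,0],
    [0,0,0.03],
    [0,0,0.03],
    [0,0,0.03],
    [0,0,0.021],
    [0,0,0.02],
    [0,0,0],
    [0,0,0],
    [0,0,0],
    [0,0,0],
    [0,0,0]
  ],
  "hand": [100,100,100,100,100,100,100,100,255,255,255,255],
  "grip_force": 40
}}

```text
clock: 10.1
position: [0.5197, 0.2882, 0.0699]
orientation: [1.956, 2.457, 0.004]
force: [0.5, 0.5, 5.6]
opening: 0.265
grasp_force: 39.7
```

Emit:
{"name": "send_rows", "arguments": {
  "turn": [
    [0,0,0],
    [0,0,0],
    [0,0,0],
    [0,0,0],
    [0,0,0],
    [0,0,0],
    [0,0,0],
    [0,0,0],
    [0,0,0],
    [0,0,0],
    [0,0,0]
  ],
  "slide": [
    [0,0,-0.02],
    [0,0,-0.035],
    [0,0,-0.035],
    [-0.0323,-0.0086,0],
    [-0.0323,-0.0086,0],
    [-0.0323,-0.0086,0],
    [-0.0323,-0.0086,0],
    [-0.0323,-0.0086,0],
    [-0.0323,-0.0086,0],
    [0,0,0],
    [0,0,0]
  ],
  "hand": [255,255,255,255,255,255,255,255,255,255,255]
}}

```text
clock: 11.48
position: [0.5116, 0.0875, 0.1585]
orientation: [-1.957, -2.457, -0.0]
force: [0.5, -0.3, -2.0]
opening: 0.269
grasp_force: 39.5
```

```bash
python3 - <<'E'
from h import *
w=cam("wrist");st=observe();print(st["position"],st["opening"],st["grasp_force"])
s=cam("scene")
a=w["color"];b=cv2.resize(s["color"][180:260,180:287],(512,384))
cv2.imwrite("pics/w3.png",cv2.resize(np.hstack([a,b]),(800,300)))
h=cv2.cvtColor(a,cv2.COLOR_BGR2HSV)
print(proj(w,[.5128,.0876,.004]))
E
```

```text
[0.51165352 0.08786311 0.15848846] 0.27095279512142617 39.520922899246216
(np.float64(259.2808593726013), np.float64(186.14295159488097))
```

View pics/w3.png

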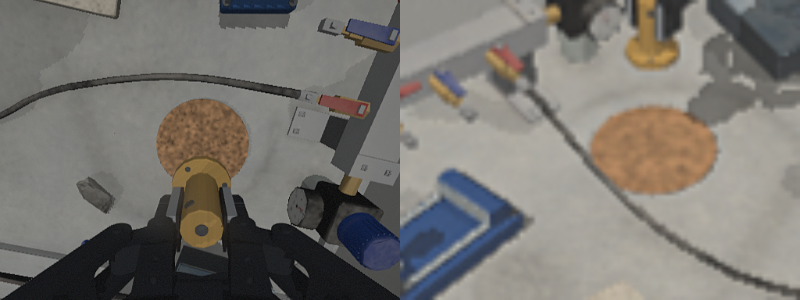

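The foot is held upright and the pad (203,143 in the left panel) is where expected. Lowering.

Emit:
{"name": "send_rows", "arguments": {
  "turn": [
    [0,0,0],
    [0,0,0],
    [0,0,0],
    [0,0,0],
    [0,0,0],
    [0,0,0],
    [0,0,0]
  ],
  "slide": [
    [0,0.001,0.03],
    [0,0,0.03],
    [0,0,0.025],
    [0,0,0.012],
    [0,0,0.006],
    [0,0,0],
    [0,0,0]
  ],
  "hand": [255,255,255,255,255,255,255]
}}

```text
clock: 12.45
position: [0.5137, 0.0876, 0.0565]
orientation: [1.956, 2.456, 0.002]
force: [0.2, -0.1, -2.4]
opening: 0.268
grasp_force: 39.5
```

Emit:
{"name": "send_rows", "arguments": {
  "turn": [
    [0,0,0],
    [0,0,0],
    [0,0,0]
  ],
  "slide": [
    [0,0,0.0015],
    [0,0,0.001],
    [0,0,0]
  ],
  "hand": [255,255,255]
}}

```text
clock: 12.82
position: [0.5133, 0.0875, 0.0539]
orientation: [1.957, 2.457, 0.001]
force: [-2.6, -0.5, 4.3]
opening: 0.274
grasp_force: 40.2
```

Emit:
{"name": "send_rows", "arguments": {
  "turn": [
    [0,0,0],
    [0,0,0],
    [0,0,0],
    [0,0,0],
    [0,0,0],
    [0,0,0],
    [0,0,0],
    [0,0,0],
    [0,0,0],
    [0,0,0]
  ],
  "slide": [
    [0,0,0],
    [0,0,0],
    [0,0,0],
    [0,0,-0.03],
    [0,0,-0.04],
    [0,0,-0.04],
    [0,0,-0.035],
    [-0.06,-0.0115,0],
    [-0.06,-0.0115,0],
    [-0.06,-0.0115,0]
  ],
  "hand": [150,110,90,90,90,90,90,90,90,90]
}}

```text
clock: 14.08
position: [0.5194, -0.0972, 0.198]
orientation: [1.955, 2.458, 0.001]
force: [0.7, 0.4, 0.2]
opening: 0.644
grasp_force: 0.0
```

Emit:
{"name": "send_rows", "arguments": {
  "turn": [
    [0,0,0],
    [0,0,9.75],
    [0,0,9.75],
    [0,0,0],
    [0,0,0]
  ],
  "slide": [
    [-0.06,-0.0115,0],
    [0,0,0],
    [0,0,0],
    [0,0,0],
    [0,0,0]
  ],
  "hand": [0,0,0,0,0]
}}

```text
clock: 14.7
position: [0.5217, -0.1565, 0.1977]
orientation: [-2.342, -2.094, 0.0]
force: [-0.4, -0.6, 0.2]
opening: 1.0
grasp_force: 0.0
```

```bash
python3 - <<'E'
from h import *
w=cam("wrist");st=observe();print(st["position"],st["orientation"])
s=cam("scene")
i=w["color"].copy();
for p in([.5225,-.1587,.075],):
    u=proj(w,p);print(u);cv2.drawMarker(i,tuple(int(x) for x in u),(0,255,0),cv2.MARKER_CROSS,8)
b=cv2.resize(s["color"][180:240,210:310],(512,307));b=np.vstack([b,np.zeros((77,512,3),np.uint8)])
np.savez("w4.npz",C=w["C"],cx=w["cx"],cy=w["cy"],fx=w["fx"],fy=w["fy"])
cv2.imwrite("pics/w4.png",cv2.resize(np.hstack([i,b[:,:256]]),(768,384)));cv2.imwrite("pics/w4raw.png",w["color"])
print(w.keys())
E
```

```text
[ 0.52168407 -0.1564475   0.19770711] [-2.34240015e+00 -2.09334138e+00  2.35846973e-05]
(np.float64(258.94232004324704), np.float64(198.6365306680088))
dict_keys(['color', 'fx', 'fy', 'cx', 'cy', 'T_tool_cam', 'C'])
```

View pics/w4.png

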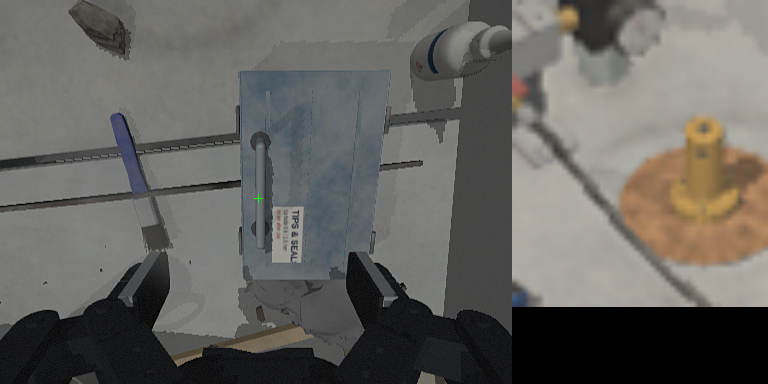

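The foot stands upright, wholly on the pad. The bar runs from pixel (260,138) to (261,246), parallel to the lid edge at x≈240.

```bash
python3 - <<'E'
from h import *
z=np.load("w4.npz");w={k:z[k] for k in z.files};st=observe();P=np.array(st["position"]);M=R.from_rotvec(st["orientation"]).as_matrix()
a=onz(w,260,140,.075);b=onz(w,261,245,.075);m=(a+b)/2;print(a,b,np.linalg.norm(a-b),m,np.degrees(np.arctan2(a[0]-b[0],a[1]-b[1])))
c=[onz(w,*p,.039) for p in((241,71),(389,71),(374,279),(240,279))];print(np.round(c,4),[np.linalg.norm(c[i]-c[i-1]) for i in range(4)])
mf=(c[0]+c[3])/2;mh=(c[1]+c[2])/2;x=(mh-mf)/np.linalg.norm(mh-mf);print(mf,mh,np.degrees(np.arctan2(x[1],x[0])),(mh-m)@x, (mh-m)@[-x[1],x[0],0])
print("tool y dir",np.degrees(np.arctan2(M[1,1],M[0,1])))
m[2]=.081;print("slide",M.T@(m-P))
E
```

```text
[ 0.52863871 -0.11113358  0.075     ] [ 0.51958411 -0.20088476  0.075     ] 0.09020676047660332 [ 0.52411141 -0.15600917  0.075     ] 5.760822990726477
[[ 0.5189 -0.0569  0.039 ]
 [ 0.6422 -0.0708  0.039 ]
 [ 0.63   -0.2706  0.039 ]
 [ 0.4922 -0.255   0.039 ]] [np.float64(0.19994010298067938), np.float64(0.12403504146705478), np.float64(0.20019198274180472), np.float64(0.13866622614889088)]
[ 0.50554963 -0.15596584  0.039     ] [ 0.63606753 -0.17073293  0.039     ] -6.4551196830089985 0.11290165588431521 -0.002043756377864557
tool y dir -6.444872623323308
slide [0.00069162 0.00233419 0.11677435]
```

Emit:
{"name": "send_rows", "arguments": {
  "turn": [
    [0,0,0],
    [0,0,0],
    [0,0,0],
    [0,0,0],
    [0,0,0],
    [0,0,0],
    [0,0,0],
    [0,0,0],
    [0,0,0],
    [0,0,0],
    [0,0,0],
    [0,0,0]
  ],
  "slide": [
    [0.0005,0.0023,0.03],
    [0,0,0.03],
    [0,0,0.03],
    [0,0,0.02],
    [0,0,0.0075],
    [0,0,0],
    [0,0,0],
    [0,0,0],
    [0,0,0],
    [0,0,0],
    [0,0,0],
    [0,0,0]
  ],
  "hand": [0,0,0,0,0,255,255,255,255,255,255,255],
  "grip_force": 60
}}

```text
clock: 16.3
position: [0.5238, -0.1565, 0.0809]
orientation: [-2.344, -2.091, 0.001]
force: [-4.0, 0.8, 5.0]
opening: 0.07
grasp_force: 58.6
```

```bash
python3 - <<'E'
import numpy as np
t=np.radians(np.linspace(0,45,13));u=-.113*np.cos(t)+.04*np.sin(t);z=.113*np.sin(t)+.04*np.cos(t)
print(np.round(np.c_[np.diff(u),-np.diff(z)],4).tolist(),u[-1]-u[0],z[-1]-z[0])
E
```

```text
[[0.0029, -0.0073], [0.0033, -0.0071], [0.0038, -0.0069], [0.0042, -0.0066], [0.0047, -0.0063], [0.0051, -0.006], [0.0054, -0.0057], [0.0058, -0.0053], [0.0061, -0.0049], [0.0064, -0.0045], [0.0067, -0.0041], [0.007, -0.0036]] 0.06138120497338202 0.06818733752154177
```

Emit:
{"name": "send_rows", "arguments": {
  "turn": [
    [0,0,0],
    [0,0,0],
    [0,0,0],
    [0,0,0],
    [0,0,0],
    [0,0,0],
    [0,0,0],
    [0,0,0],
    [0,0,0],
    [0,0,0],
    [0,0,0],
    [0,0,0]
  ],
  "slide": [
    [0,0.0029,-0.0073],
    [0,0.0033,-0.0071],
    [0,0.0038,-0.0069],
    [0,0.0042,-0.0066],
    [0,0.0047,-0.0063],
    [0,0.0051,-0.006],
    [0,0.0054,-0.0057],
    [0,0.0058,-0.0053],
    [0,0.0061,-0.0049],
    [0,0.0064,-0.0045],
    [0,0.0067,-0.0041],
    [0,0.007,-0.0036]
  ],
  "hand": [255,255,255,255,255,255,255,255,255,255,255,255]
}}

```text
clock: 17.8
position: [0.5853, -0.1633, 0.1516]
orientation: [-2.344, -2.09, 0.001]
force: [-11.2, 1.9, 17.9]
opening: 0.067
grasp_force: 59.1
```

Emit:
{"name": "send_rows", "arguments": {
  "turn": [
    [0,0,0],
    [0,0,0]
  ],
  "slide": [
    [0,0,0],
    [0,0,0]
  ],
  "hand": [255,255]
}}

```text
clock: 18.05
position: [0.5869, -0.1635, 0.1527]
orientation: [2.342, 2.089, 0.004]
force: [-4.8, 1.6, 10.8]
opening: 0.065
grasp_force: 59.4
```

```bash
python3 - <<'E'
from h import *
w=cam("wrist");s=cam("scene");st=observe();P=np.array(st["position"]);print(P,st["opening"],st["grasp_force"],st["force"])
d=P-np.array([.5238,-.1565,.0809]);x=np.array([.9937,-.1123,0]);u=d@x;print("du,dz",u,d[2])
print("angle from u,z",np.degrees(np.arctan2(.04+d[2],.113-u)-np.arctan2(.04,.113)), np.hypot(.04+d[2],.113-u))
cv2.imwrite("pics/w5.png",np.hstack([cv2.resize(w["color"],(400,300)),cv2.resize(s["color"][150:240,230:350],(400,300))]))
E
```

```text
[ 0.58685382 -0.16351265  0.15264985] 0.06609100260959214 59.453153014183044 [-5.19956844  1.71733327 10.68517721]
du,dz 0.06344410394542427 0.07174985165915557
angle from u,z 46.59186398358659 0.12224490246883586
```

View pics/w5.png

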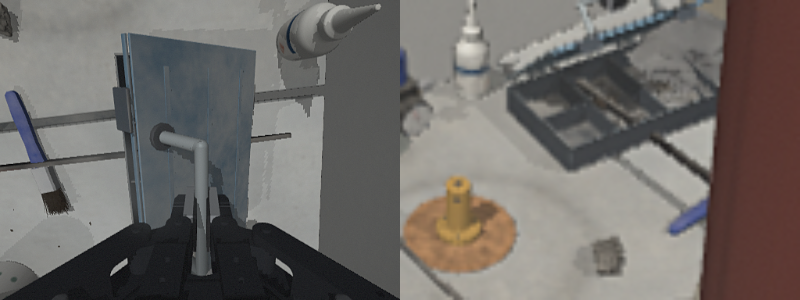

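The lid is up and held; the foot still stands on the pad. Check the lid angle against its front edge in the wrist image (front +y corner ≈ pixel (165,47) full-size).

```bash
python3 - <<'E'
from h import *
w=cam("wrist")
x=np.array([.9937,-.1123,0]);y=np.array([.1123,.9937,0]);H=np.array([.5241,-.1560,0])+.113*x+[0,0,.035]
for t in(43,44,45,46,47,48,49):
    r=np.radians(t);f=lambda u,v,z:H+x*(u*np.cos(r)+z*np.sin(r))+y*v+np.array([0,0,1])*(-u*np.sin(r)+z*np.cos(r))
    print(t,*[np.round(proj(w,f(*p)),1) for p in((-.137,.1,.004),(-.137,0.05,.004),(-.113,.042,.04),(0,.1,.004))])
cv2.imwrite("pics/w6.png",cv2.resize(w["color"][20:220,130:330],(600,600),interpolation=cv2.INTER_CUBIC))
E
```

```text
43 [140.1  36.8] [153.  158.4] [244.7 180.5] [331.7  62.6]
44 [142.8  36. ] [155.5 159. ] [248.9 181.1] [331.7  62.6]
45 [145.6  35.2] [158.3 159.7] [253.3 181.6] [331.8  62.6]
46 [148.7  34.3] [161.1 160.4] [257.7 182.1] [331.8  62.6]
47 [151.9  33.5] [164.1 161.1] [262.2 182.6] [331.9  62.6]
48 [155.3  32.6] [167.3 161.8] [266.8 183.1] [331.9  62.6]
49 [158.9  31.8] [170.6 162.4] [271.5 183.6] [332.   62.6]
```

View pics/w6.png

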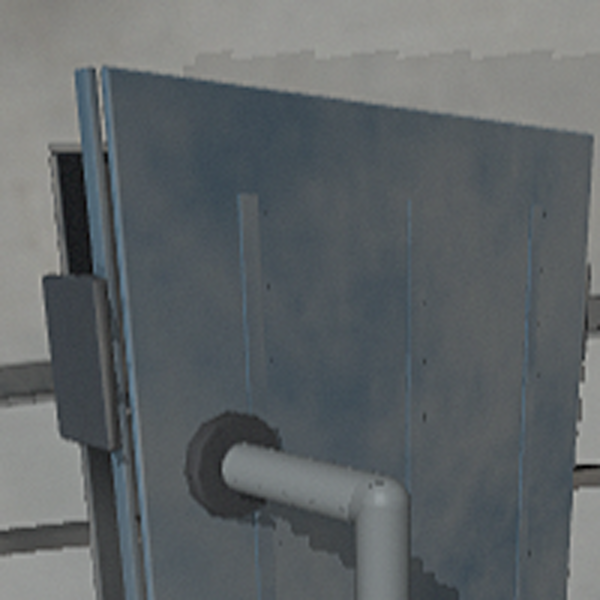

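The bar end sits at pixel (257.7,185), which means 46.0°, agreeing with the kinematic 46.1°. Correct by −1°.

Emit:
{"name": "send_rows", "arguments": {
  "turn": [
    [0,0,0],
    [0,0,0],
    [0,0,0],
    [0,0,0]
  ],
  "slide": [
    [0,-0.001,0.0006],
    [0,-0.001,0.0006],
    [0,0,0],
    [0,0,0]
  ],
  "hand": [255,255,255,255]
}}

```text
clock: 18.7
position: [0.5848, -0.1633, 0.1517]
orientation: [2.342, 2.089, 0.004]
force: [-7.1, 2.0, 11.4]
opening: 0.066
grasp_force: 59.6
```

```bash
python3 - <<'E'
from h import *
st=observe();d=np.array(st["position"])-np.array([.5238,-.1565,.0809]);u=d@[.9937,-.1123,0]
print(st["clock"],st["position"],st["force"],st["grasp_force"],np.degrees(np.arccos((.113-u)/.11987))-19.49)
w=cam("wrist");g=cv2.cvtColor(w["color"],cv2.COLOR_BGR2GRAY)[200,225:290];print(g.tolist())
x=np.array([.9937,-.1123,0]);y=np.array([.1123,.9937,0]);H=np.array([.5241,-.1560,0])+.113*x+[0,0,.035]
for t in(44,45,46):
    r=np.radians(t);print(t,[np.round(proj(w,H+x*(-.113*np.cos(r)+.04*np.sin(r))+y*v+np.array([0,0,1])*(.113*np.sin(r)+.04*np.cos(r))),1) for v in(.042,.036)])
E
```

```text
18.7 [ 0.58482096 -0.16327811  0.15167622] [-7.07993736  1.95238013 11.35599838] 59.56720769405365 45.011627033146524
[93, 90, 92, 92, 94, 92, 92, 93, 79, 81, 84, 83, 67, 69, 69, 68, 67, 70, 69, 70, 69, 69, 64, 80, 100, 113, 115, 120, 123, 127, 128, 126, 126, 123, 120, 115, 112, 107, 98, 91, 80, 63, 96, 84, 87, 84, 86, 87, 88, 88, 88, 87, 88, 88, 85, 86, 88, 84, 83, 81, 83, 84, 82, 82, 83]
44 [array([253.6, 181.6]), array([253.7, 195. ])]
45 [array([258. , 182.2]), array([258.1, 195.6])]
46 [array([262.5, 182.7]), array([262.5, 196.2])]
```

Emit:
{"name": "send_rows", "arguments": {
  "turn": [
    [0,0,0],
    [0,0,0],
    [0,0,0],
    [0,0,0],
    [0,0,0],
    [0,0,0],
    [0,0,0],
    [0,0,0]
  ],
  "slide": [
    [0,0,0],
    [0,0,0],
    [0,0,0],
    [0,0,0],
    [0,0,0],
    [0,0,0],
    [0,0,0],
    [0,0,0]
  ],
  "hand": [255,255,255,255,255,255,255,255]
}}

```text
clock: 19.75
position: [0.5848, -0.1633, 0.1517]
orientation: [2.342, 2.089, 0.004]
force: [-6.8, 1.5, 11.4]
opening: 0.064
grasp_force: 59.6
```

```bash
python3 - <<'E'
from h import *
st=observe();d=np.array(st["position"])-np.array([.5238,-.1565,.0809]);u=d@[.9937,-.1123,0]
print(np.degrees(np.arccos((.113-u)/.11987))-19.49, st["grasp_force"])
print(hand_in())
E
```

```text
45.022260479753285 59.567331075668335
the job is handed in; nothing more can be done
None
```

The job is handed in at about 20 s: the vise jaw is open to its stop, the brass foot stands upright on the cork pad, and the arm is holding the case lid at about 45°; no verdict came back.

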